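Trip the orange-roller limit switch with the test bar

TASK

Trip the limit switch with the orange roller: draw the test bar right out of its blue sheath by its white nose, put it down and let go, then take it again by its black handle and push the nose through the window of that switch's wire guard, pressing gently against the roller until the arm snaps over, and no farther: never push hard on the switch or its guard. Then lay the bar flat and wholly on the cork mat and let go. Do not trip the blue-roller switch, and leave the loose weight and the loose jaw insert where they are.

Things in the scene. Friction and masses are not known exactly. Their poses are not given: they have to be found in the camera images.
- test_bar: loose test bar, 190 mm, 0.2 kg, along its x. Origin: centre of its underside; +x to the nose, z up. White nose x 55..95 mm, 22 wide, 26 high; steel rod 12 mm thick; black handle x -95..-35 mm, 46 wide (too wide for the windows), 26 high. Axis 13 mm above the underside; centre of mass about 45 mm behind the origin. Starts in the sheath on the bare worktop, about 50 mm of nose end showing
- bar_nose (a point): centre of the end face of the bar's white nose, 95 mm ahead of the bar's origin, on its axis; axes as the bar's
- bar_tail (a point): centre of the end face of the bar's black handle, 95 mm behind the bar's origin, on its axis; axes as the bar's
- sheath: fixed blue sheet-metal sheath, 150 x 60 x 41 mm, with foot flanges 3 mm thick along both sides (92 mm wide over them), without a floor. Origin: centre of its underside; +x points out of its open mouth, at x = 75 mm. Inside 54 mm wide and 38 mm high, closed at the back and on top
- orange_switch: fixed station with a limit switch with orange roller, 150 x 86 x 118 mm: aluminium base, steel wire guard at the sides and on top (gaps of 22 mm), orange front with a window, grey back (inside face at x = 136 mm); inside 76 mm wide. Origin: on the worktop under the centre of the front face; +x points level into the guard, +z up
- orange_window (a point): centre of the orange station's window, in its front face, 86 mm above the worktop; +x points into the guard. The window is 36 mm wide; sill 28 mm below this point, roof bars' underside 28 mm above it
- orange_slot (a point): middle of the orange switch's adjusting slot, 70 mm behind the window, 50 mm up. The arm's level pivot (along y) lies within 18 mm before or behind this point: unreported, to be felt or seen. Roller on the guard's centre line, 18 mm across, 12 mm wide, 42 mm from the pivot, its centre 89 to 92 mm up; untripped, its near side is 27 to 63 mm behind the window
- orange_arm (a joint): orange switch's arm, rad. 0 = untripped, leaning 23 degrees to the window; 0.8 = tripped, leaning as far away. Maintained, over-centre: about 3 N on the roller along the guard's +x starts it, less as it moves; after 16 mm (0.4 rad) it snaps over, leaves the pusher and stays. Some 16 mm farther the pusher meets it again, on a rigid stop
- blue_switch: fixed station with a limit switch with blue roller, 150 x 86 x 118 mm: aluminium base, steel wire guard at the sides and on top (gaps of 22 mm), blue front with a window, grey back (inside face at x = 136 mm); inside 76 mm wide. Origin: on the worktop under the centre of the front face; +x points level into the guard, +z up; built like the orange one, and must not be tripped
- blue_arm (a joint): blue switch's arm, rad: 0 = untripped, 0.8 = tripped; works like the orange one; must stay at 0
- cork_mat: fixed cork mat, 140 mm (its x) by 260 mm (its y), 2 mm thick, lying on the worktop. Origin: centre of its underside
- check_weight: loose pale yellow check weight with a knob, 28 mm in diameter, 46 mm high, standing on the worktop; leave it alone. Origin: centre of its underside
- jaw_insert: loose serrated grey steel jaw insert, 25 x 50 x 13 mm, lying on the worktop; leave it alone. Origin: centre of its underside

How it is judged (in metres and radians):
On the way, in this order (a step that is already met when the one before it is completed fails the run):
1. the bar has been drawn right out of the sheath, put down and let go (x of bar_tail in the frame of sheath above 0.075 m and height (world z) of each of bar_tail, bar_nose below 0.03 m and contact force between the fingers and test_bar below 0.1 N), for 0.2 s.
2. the orange arm has been tripped with the bar's nose inside that guard (value of joint orange_arm above 0.6 rad and x of bar_nose in the frame of orange_switch between 0.02 and 0.135 m and y of bar_nose in the frame of orange_switch between -0.03 and 0.03 m and z of bar_nose in the frame of orange_switch between 0.05 and 0.115 m), for 0.05 s.
At the end, for the whole second after the job is handed in: the orange arm stands tripped (over 0.7 rad) and the blue arm untripped (under 0.1 rad); the bar lies flat on the cork mat, both ends of its axis over the mat (to 2 mm) and no more than 32 mm above the mat's underside; it is at rest and released (value of joint orange_arm above 0.7 rad and value of joint blue_arm below 0.1 rad and x of bar_nose in the frame of cork_mat between -0.072 and 0.072 m and y of bar_nose in the frame of cork_mat between -0.132 and 0.132 m and z of each of bar_nose, bar_tail in the frame of cork_mat below 0.032 m and x of bar_tail in the frame of cork_mat between -0.072 and 0.072 m and y of bar_tail in the frame of cork_mat between -0.132 and 0.132 m and linear speed of test_bar below 0.02 m/s and contact force between the fingers and test_bar below 0.1 N); the robot touches nothing.
It fails at once if the bar pushes on the orange switch or its guard with more than 20 N (contact force between test_bar and orange_switch above 20 N).
It fails at once if the gripper pushes on the orange switch or its guard with more than 20 N (contact force between the fingers and orange_switch above 20 N).
It fails at once if the blue switch is tripped (value of joint blue_arm above 0.4 rad).
It fails at once if the loose check weight is moved more than 20 mm (distance of check_weight from where it was at the start of the episode above 0.02 m).
It fails at once if the loose jaw insert is moved more than 20 mm (distance of jaw_insert from where it was at the start of the episode above 0.02 m).
It also fails if it takes over 72 s, if anything falls off the work surface, if the arm or the gripper's body presses on something with over 40 N, if the wrist force passes 120 N, or if a joint passes its speed limit or range.

ROBOT

A 6-joint arm with a two-finger parallel gripper is mounted at the origin on a cart in front of the work surface, level with it; the furniture and walls round the work are solid. World frame = base frame: x ahead of the robot, y to its left, z up, the work surface at z = 0. Lengths are in mm, angles in rad, forces in N, time in s.
With the tool pointing down it reaches from about 350 to 775 mm from the base axis. Payload 7.3 kg.
Tool frame: the origin (TCP) lies between the finger pads; the fingertips stand 8 mm ahead of it and the grasp point (between the pads) lies 11 mm behind it; y points along the fingers, z is the direction in which the jaws open and shut, and the axes are right-handed (so a half turn about y gives the same grasp; the last joint's range is limited). The gripper opens to 92 mm and grips with 3 to 60 N. Pads are 19 mm wide; open, the fingers measure 130 mm over their backs; the gripper's body (75 mm by 190 mm) begins 47 mm behind the grasp point.
Start: joints at [-1.464, 0.342, 1.524, -0, 1.275, -0.146], TCP at [131.333, -508.327, 234.741] pointing down, gripper open.
Joint ranges: [-2.53, 2.53], [-0.77, 2.02], [0.04, 2.7], [-1, 4.14], [0.28, 2.66], [-3.11, 3.11]. Speed limits (rad/s): [2.57, 2.57, 3.14, 3.14, 3.14, 3.14].

INTERFACE

Orientations are given as [roll, pitch, yaw] about the fixed x, y, z axes, in that order (R = Rz(yaw) Ry(pitch) Rx(roll)).
In Python, from plant import bot, vision, job gives the robot as it stands. The module is installed in compiled form; this text tells all that it offers.
- The arm moves only by the tool arm_command, never from a script. Its argument "deltas" is a list of rows, each a list of 4 numbers: the shift along the tool's x, y, z in m, then the turn about the tool's y in degrees. In form: [[x, y, z, twist], ...]. A call has 1 to 5 rows; each row shifts and turns the commanded pose from where the row before left it, along the tool's axes as they then stand; what a row does not reach is not made up. A row lasts 1/10 s, in which the tool goes at most 50 mm and 8.59 degrees, less where a joint would pass 70% of its speed; a pose out of reach is approached as far as the arm can. A call is refused whole if a number of a shift passes 0.05 or a number of a turn 8.59, either way. A call with a gripper value outside its range is refused whole. "claw" is the closure in counts, from 0 (fully open) to 255 (shut), set as the call begins (left out, the last holds). The fingers move at their own pace and stop on an object; the grip force is fixed at half the most. Time passes only in rows, so rows that do not move let the fingers close. It gives the time, the measured TCP pose, the force and the opening at its end, in the units of the state.
- bot.get_obs(): the state, without advancing time (a new reading comes with each control period).
- vision.capture(name): name is "scene" or "top" or "wrist"; returns a dict with "img" (400x640x3 uint8, red, green, blue), "camera_matrix" (3x3 intrinsics, pixels), "dist_coeffs" ([k1, k2, p1, p2, k3] as OpenCV has them; the pictures are not rectified), "world_to_cam" (4x4, takes a point from world to camera coordinates); the wrist camera has in their place "mount" (4x4, takes a point from camera to tool coordinates, whose origin is the TCP and whose axes are the tool frame's). Camera axes: x right, y down, z forward; pixel columns grow to the right and rows downward; lengths in mm; the calibration is good to about 2 mm. A picture is of the moment at which its call begins: read the wrist's pose just before it. There is no depth.
- job.close_job(): hands the job in, once; it reports no verdict.
Trained networks look in a picture, given as the dict that the camera call returned (one of the last four; its "shot" number tells which), for a name from the list of things; names that differ only in an ending like _2 or _b are one class to them, and where a whole thing is asked for, a point or a joint stands for the part that bears it (a point fixed in the world has none). Each returns a list of dicts, best first, with "confidence" (0 to 1); they miss things now and then, are a little off and sometimes report something else, mostly with a low value. They report only what shows in the picture. A call takes as long as a camera call.
- vision.find_in(picture, name): "xyz" ([x, y, z] in mm, in the coordinates of the camera as it stood for that picture, good to about 4 mm: the middle of the surface that is visible of it).
- vision.regions_of(picture, name): "mask" (400x640 bool, what is visible of it).
The state is a dict: "time": time; "joint_positions": joint angles; "dq": joint speeds; "tau": joint torques, N m; "tool_pos": TCP position; "tcp_rot": TCP orientation; "contact_force": force on the tool from outside, world axes, zero at the start; "moment": the same for the moment, N m; "grip_width": finger opening in mm.
Only numpy, scipy, OpenCV 4.12 (cv2) and the standard library are available. Lean on these libraries where they do the work, as an engineer would, in place of code of your own. Each camera call takes 0.05 s, during which the arm holds its last target. There are 200 camera calls.

## Working session

There is one attempt and no reset: what is moved stays moved. The work goes in short steps, Python scripts to look and compute and a tool call to move; the robot and the scene stay as the last step left them, time stands still between calls to the robot, and variables do not carry over. Pictures are saved under pics/ and viewed, about 8 in all and at most 12, crops included, and the job is handed in when it is done.

Besides the shell and the picture viewer there is one more tool, called after "Call:" as name(argument=value, ...) on one line, values as JSON. arm_command: Moves the arm, as the interface text tells. Its arguments: {"type":"object","properties":{"deltas":{"type":"array","items":{"type":"array","items":{"type":"number"}}},"claw":{"type":"number"}},"required":["deltas"]}

```bash
mkdir -p pics
cat > h.py <<'E'
import numpy as np, cv2
from plant import bot, vision, job
from scipy.spatial.transform import Rotation as Ro
np.set_printoptions(precision=1,suppress=True)
def tool():
    o=bot.get_obs(); T=np.eye(4); T[:3,:3]=Ro.from_euler('xyz',o['tcp_rot']).as_matrix(); T[:3,3]=o['tool_pos']; return T
def shot(n):
    T=tool(); p=vision.capture(n)
    p['c2w']=T@p['mount'] if n=='wrist' else np.linalg.inv(p['world_to_cam']); return p
def find(p,n,k=2):
    return [(round(d['confidence'],2),(p['c2w']@np.r_[d['xyz'],1])[:3]) for d in vision.find_in(p,n)[:k]]
def ray(p,uv,z):
    x=cv2.undistortPoints(np.array(uv,float).reshape(-1,1,2),p['camera_matrix'],p['dist_coeffs']).reshape(-1,2)
    d=np.c_[x,np.ones(len(x))]@p['c2w'][:3,:3].T; c=p['c2w'][:3,3]
    return c+d*((z-c[2])/d[:,2])[:,None]
def proj(p,P):
    w=np.linalg.inv(p['c2w']); r,_=cv2.Rodrigues(w[:3,:3])
    return cv2.projectPoints(np.array(P,float).reshape(-1,3),r,w[:3,3],p['camera_matrix'],p['dist_coeffs'])[0].reshape(-1,2)
def save(p,f,crop=None,s=1):
    im=p['img'][...,::-1]
    if crop: im=im[crop[1]:crop[3],crop[0]:crop[2]]
    cv2.imwrite('pics/'+f,cv2.resize(np.ascontiguousarray(im),None,fx=s,fy=s,interpolation=cv2.INTER_CUBIC))
def rect(p,n,z):
    m=vision.regions_of(p,n)
    if not m: return None
    c=max(cv2.findContours(m[0]['mask'].astype(np.uint8),0,2)[0],key=cv2.contourArea)
    q=ray(p,c[:,0,:],z)[:,:2].astype(np.float32); r=cv2.minAreaRect(q)
    return round(m[0]['confidence'],2),np.array(r[0]),np.array(r[1]),r[2]
E
python3 - <<'E'
from h import *
print(tool())
for n in ['top','scene']:
    p=shot(n); save(p,n+'0.png'); print(n,p['c2w'][:3,3])
    for t in ['test_bar','sheath','orange_switch','blue_switch','cork_mat','check_weight','jaw_insert','orange_arm']:
        print(t,find(p,t))
    if n=='top':
        for t,z in [('sheath',41),('orange_switch',118),('blue_switch',118),('cork_mat',2),('test_bar',26),('jaw_insert',13)]: print(t,rect(p,t,z))
E
```

```text
[[  -1.    -0.     0.3  131.3]
 [  -0.3    0.    -1.  -507.9]
 [  -0.    -1.    -0.   234.1]
 [   0.     0.     0.     1. ]]
top [ 395.6  231.4 1279.9]
test_bar [(0.47, array([414.3, 259.8,  24.7]))]
sheath [(0.21, array([615.7, 286.2,  37.6]))]
orange_switch [(0.63, array([617.9, 289.4,  34.3]))]
blue_switch [(0.65, array([639.4,  25.9,  56.8]))]
cork_mat [(0.57, array([417.1,  54. ,   3.6]))]
check_weight [(0.57, array([622.5, 156. ,  30.6]))]
jaw_insert [(0.65, array([577.1, 377.9,  16.9]))]
orange_arm [(0.54, array([592.3, 290. ,  95. ]))]
sheath (0.94, array([421.4, 361.7]), array([148.3,  87.1]), 87.06678771972656)
orange_switch (0.56, array([604.5, 284. ]), array([157.2,  84.9]), 2.277600049972534)
blue_switch (0.91, array([629.5,  36.2]), array([ 95.1, 162.1]), 87.5895767211914)
cork_mat (0.68, array([416.9,  53.7]), array([145.4, 260.9]), 4.0245208740234375)
test_bar (0.73, array([418.3, 261.1]), array([49.2, 20.6]), 88.65543365478516)
jaw_insert (0.45, array([575.4, 378.5]), array([50.9, 25.4]), 78.1123046875)
scene [-143.2  780.9  465.1]
test_bar [(0.64, array([407.9, 255. ,  24. ]))]
sheath [(0.75, array([391.9, 376.2,  36.7]))]
orange_switch [(0.93, array([591.8, 292.1,  54.5])), (0.73, array([616.5, 152.7,  20.7]))]
blue_switch [(0.62, array([629.4,  39.5,  58.6]))]
cork_mat [(0.71, array([626.8,  41. ,  56.3])), (0.66, array([415.1,  70.9,   3.6]))]
check_weight [(0.56, array([619.7, 153.1,  20.1])), (0.56, array([391.2, 376. ,  37.3]))]
jaw_insert [(0.74, array([568.3, 381.8,   9.7]))]
orange_arm []
```

View pics/top0.png

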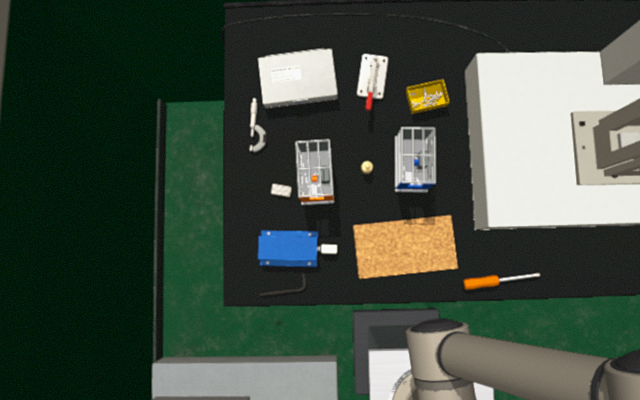

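View pics/scene0.png

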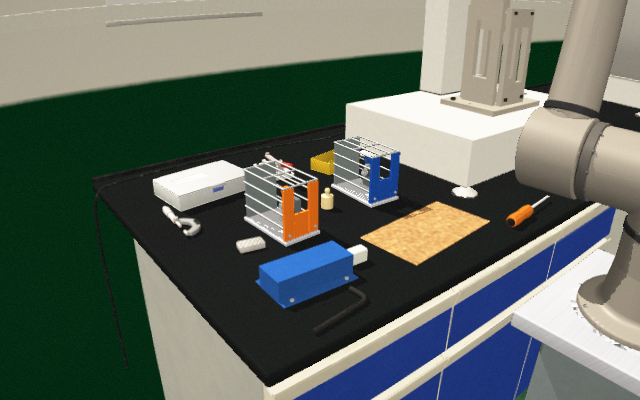

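Top: the sheath mouth points to −y with the white nose at about (330,249) px. The orange station is at (315,170) with its front towards the robot, blue at (415,160), the mat at (405,247), the weight at (367,167) and the insert at (281,189). The scene view agrees. I'll turn the jaws along world x and swing over to the nose.

Call:
arm_command(deltas=[[0,0,0,-8.4],[0,0,0,-8.4],[0,0,0,-8.4],[0,0,0,-8.4],[0,0,0,-8.4]])

```text
time: 1.7
tool_pos: [131.3, -508.3, 234.7]
tcp_rot: [-1.571, -0.0, -2.15]
contact_force: [0.4, 0.2, 0.1]
grip_width: 92.0
```

Call:
arm_command(deltas=[[0,0,0,-8.4],[0,0,0,-8.4],[0,0,0,-8.4],[0,0,0,-8.4],[0,0,0,0]])

```text
time: 2.2
tool_pos: [131.3, -508.3, 234.8]
tcp_rot: [-1.571, -0.0, -1.568]
contact_force: [0.5, 0.2, 0.5]
grip_width: 91.7
```

Call:
arm_command(deltas=[[-0.045,0,0.02,0],[-0.045,0,0.025,0],[-0.045,0,0.025,0],[-0.045,0,0.025,0]])

```text
time: 2.6
tool_pos: [224.4, -330.4, 234.7]
tcp_rot: [-1.57, -0.0, -1.575]
contact_force: [1.3, -0.1, 0.3]
grip_width: 91.8
```

Call:
arm_command(deltas=[[-0.032,0,0.03,0],[-0.032,0,0.03,0],[-0.032,0,0.03,0],[-0.032,0,0.03,0]])

```text
time: 3.0
tool_pos: [344.7, -202.4, 235.1]
tcp_rot: [-1.57, -0.001, -1.574]
contact_force: [0.1, -0.5, -0.2]
grip_width: 91.9
```

Call:
arm_command(deltas=[[-0.04,0,0.012,0],[-0.04,0,0.012,0],[-0.04,0,0.012,0],[-0.04,0,0.012,0],[-0.04,0,0.012,0]])

```text
time: 3.5
tool_pos: [403.7, -2.1, 235.0]
tcp_rot: [-1.57, -0.0, -1.574]
contact_force: [0.6, 0.8, -0.9]
grip_width: 91.8
```

Call:
arm_command(deltas=[[-0.04,0,0,0],[-0.04,0,0,0],[-0.04,0,0,0],[-0.04,0,0,0],[0,0,0,0]])

```text
time: 4.0
tool_pos: [402.8, 160.0, 234.8]
tcp_rot: [-1.57, 0.001, -1.569]
contact_force: [0.7, -0.4, -0.1]
grip_width: 91.9
```

Call:
arm_command(deltas=[[-0.035,0,0.01,0],[-0.035,0,0.005,0],[0,0,0,0]])

```text
time: 4.3
tool_pos: [418.6, 228.6, 234.6]
tcp_rot: [-1.57, 0.001, -1.57]
contact_force: [-0.2, -0.8, -0.6]
grip_width: 92.3
```

Run:
```python
from h import *
p=shot('wrist'); save(p,'w1.png'); print(p['c2w'],bot.get_obs()['tool_pos'])
for t,z in [('test_bar',26),('sheath',41)]: print(t,find(p,t),rect(p,t,z))
```

```text
[[  1.    0.   -0.  417.9]
 [  0.   -1.   -0.2 293.6]
 [ -0.    0.2  -1.  384.6]
 [  0.    0.    0.    1. ]] [418.2 227.  234.4]
test_bar [(0.75, array([412.2, 254.6,  22.7]))] (0.61, array([414.7, 261.8]), array([50.9, 22.2]), 86.91952514648438)
sheath [(0.66, array([418.8, 344.1,  37.2]))] (0.79, array([418.9, 338. ]), array([101.7,  83.7]), 87.90957641601562)
```

View pics/w1.png

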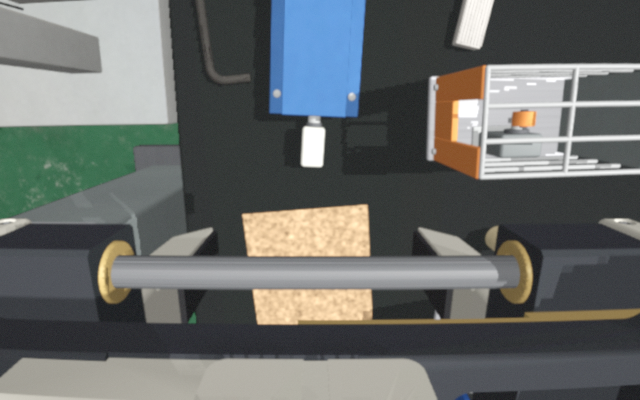

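Wrist view: the white nose spans (301..326, 122..167) px, with the rod showing at (315,119). The sheath's mouth edge runs from (271,114) to (356,117), and the orange roller is visible at (523,120).

Run:
```python
from h import *
p=shot('wrist')
print(p['c2w'][:3,:3])
hsv=cv2.cvtColor(p['img'],cv2.COLOR_RGB2HSV)
r=slice(100,185)
m=np.zeros((400,640),np.uint8); m[115:185,290:340]=((hsv[...,2]>150)&(hsv[...,1]<60))[115:185,290:340]
c=max(cv2.findContours(m,0,2)[0],key=cv2.contourArea)
q=ray(p,c[:,0],26)[:,:2].astype(np.float32); print('nose',cv2.minAreaRect(q),q.min(0),q.max(0))
m=((hsv[...,0]>95)&(hsv[...,0]<125)&(hsv[...,1]>120)).astype(np.uint8); m[130:]=0; m[:,:260]=0;m[:,370:]=0
for side,f in (('L',lambda r:np.where(r)[0].min()),('R',lambda r:np.where(r)[0].max())):
    pts=[(f(m[i]),i) for i in range(10,100,5)]
    q=ray(p,pts,3)[:,:2]; print(side,q[0],q[-1],np.polyfit(q[:,1],q[:,0],1))
```

```text
[[ 1.  -0.  -0. ]
 [-0.  -1.  -0.2]
 [-0.   0.2 -1. ]]
nose ((415.5506896972656, 259.9006042480469), (46.52549743652344, 22.86265754699707), 89.45533752441406) [403.9 236.7] [427.  283.1]
L [373.8 384.6] [370.7 303. ] [  0. 358.]
R [466.4 384.5] [462.4 302.9] [  0.  447.6]
```

Call:
arm_command(deltas=[[-0.026,0.04,-0.003,2],[0,0.048,0,0],[0,0.048,0,0],[0,0.04,0,0],[0,0.02,0,0]])

```text
time: 5.1
tool_pos: [413.4, 250.6, 35.8]
tcp_rot: [-1.575, -0.002, -1.606]
contact_force: [0.0, -0.6, -0.4]
grip_width: 91.7
```

Call:
arm_command(deltas=[[0,0.016,0,0],[0,0.01,0,0],[0,0,0,0]])

```text
time: 5.4
tool_pos: [414.7, 251.4, 11.9]
tcp_rot: [-1.573, -0.001, -1.605]
contact_force: [-0.4, -0.3, -0.3]
grip_width: 91.7
```

Run:
```python
from h import *
p=shot('wrist'); save(p,'w2.png'); print(bot.get_obs()['tool_pos'],find(p,'test_bar'))
```

```text
[415.2 251.8  12.8] [(0.77, array([413.5, 266. ,  22.5]))]
```

View pics/w2.png

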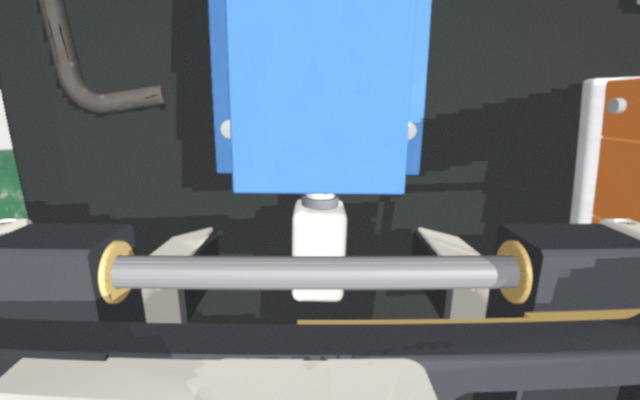

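The nose lies centred between the fingers, at about (319,250) px. Closing, lifting 5 mm to clear the mat's edge, and drawing.

Call:
arm_command(deltas=[[0,0,0,0],[0,0,0,0],[0,0,0,0],[0,0,0,0],[0,0,0,0]], claw=255)

```text
time: 6.0
tool_pos: [415.1, 252.3, 12.8]
tcp_rot: [-1.571, 0.0, -1.604]
contact_force: [-0.5, -0.4, -0.2]
grip_width: 56.5
```

Call:
arm_command(deltas=[[0,0,0,0],[0,0,0,0],[0,-0.002,0,0],[0,-0.003,0,0],[0.01,0,0,0]])

```text
time: 6.5
tool_pos: [415.4, 242.9, 18.3]
tcp_rot: [-1.569, 0.001, -1.603]
contact_force: [0.6, 3.4, 5.4]
grip_width: 21.3
```

Call:
arm_command(deltas=[[0.015,0,0,0],[0.015,0,0,0],[0.015,0,0,0],[0.015,0,0,0],[0.015,0,0,0]])

```text
time: 7.0
tool_pos: [412.9, 169.6, 18.3]
tcp_rot: [-1.568, 0.006, -1.607]
contact_force: [0.6, 0.2, -0.6]
grip_width: 17.4
```

Run:
```python
from h import *
o=bot.get_obs(); print(o['grip_width'],o['tool_pos'])
p=shot('wrist'); save(p,'w3.png'); print(find(p,'test_bar'),bot.get_obs()['grip_width'])
```

```text
17.42352031300096 [412.9 169.6  18.3]
[(0.82, array([411.8, 214.3,  22.2]))] 7.638775770779348
```

View pics/w3.png

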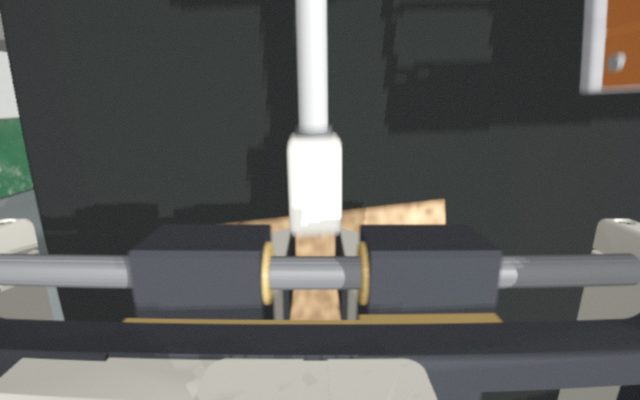

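The jaws slid off the nose's end before the grip had built up: the nose spans (288..342, 133..235) px, about 40 mm further out than before. I'll work out where it lies now and take it again with a longer wait.

Run:
```python
from h import *
o=bot.get_obs(); print(o['grip_width'],o['tool_pos'],o['contact_force'])
p=shot('wrist')
print(ray(p,[(290,232),(341,232),(289,138),(341,138)],26), ray(p,[(300,10),(326,10),(302,120),(328,120)],19))
```

```text
7.638775770779348 [411.5 165.7  17.7] [-0.2  0.2  1.4]
[[400.8 180.6  26. ]
 [422.2 179.9  26. ]
 [402.4 219.6  26. ]
 [422.8 218.9  26. ]] [[408.5 267.7  19. ]
 [418.5 267.4  19. ]
 [407.5 226.1  19. ]
 [418.1 225.7  19. ]]
```

Call:
arm_command(deltas=[[0,0,0,0],[0,0,0,0],[0,0,0,0],[0,0,0,0],[0,0,0,0]], claw=100)

```text
time: 7.65
tool_pos: [412.2, 167.3, 17.6]
tcp_rot: [-1.571, -0.0, -1.604]
contact_force: [-0.1, 0.3, -0.7]
grip_width: 38.7
```

Call:
arm_command(deltas=[[0,0,0,0],[-0.018,0,0,0],[-0.018,0,0,0],[0,0.005,0,0],[0,0,0,0]])

```text
time: 8.15
tool_pos: [412.8, 203.1, 12.1]
tcp_rot: [-1.572, -0.001, -1.603]
contact_force: [-0.8, 0.4, -0.2]
grip_width: 55.6
```

Call:
arm_command(deltas=[[0,0,0,0],[0,0,0,0],[0,0,0,0],[0,0,0,0],[0,0,0,0]], claw=255)

```text
time: 8.65
tool_pos: [413.4, 203.1, 12.7]
tcp_rot: [-1.571, -0.0, -1.604]
contact_force: [-0.5, 0.4, -0.1]
grip_width: 21.8
```

Call:
arm_command(deltas=[[0,0,0,0],[0,0,0,0],[0,0,0,0],[0,0,0,0],[0,0,0,0]])

```text
time: 9.15
tool_pos: [413.3, 203.1, 12.7]
tcp_rot: [-1.571, -0.0, -1.604]
contact_force: [-0.3, -2.7, 3.1]
grip_width: 21.7
```

Call:
arm_command(deltas=[[0,-0.002,0,0],[0.005,0,0,0],[0.01,0,0,0],[0.01,0,0,0],[0.01,0,0,0]])

```text
time: 9.65
tool_pos: [412.4, 167.3, 14.8]
tcp_rot: [-1.57, 0.0, -1.605]
contact_force: [0.3, 1.0, 0.9]
grip_width: 21.9
```

Call:
arm_command(deltas=[[0.01,0,0,0],[0.01,0,0,0],[0.01,0,0,0],[0.01,0,0,0],[0,0,0,0]])

```text
time: 10.15
tool_pos: [410.9, 126.8, 14.8]
tcp_rot: [-1.571, -0.001, -1.605]
contact_force: [-0.3, -1.9, 3.6]
grip_width: 21.8
```

Call:
arm_command(deltas=[[0.01,0,0,0],[0.01,0,0,0],[0.005,0,0,0],[0,0,0,0]])

```text
time: 10.55
tool_pos: [410.1, 102.3, 14.8]
tcp_rot: [-1.571, -0.001, -1.605]
contact_force: [-0.3, -3.6, 4.9]
grip_width: 21.7
```

Run:
```python
from h import *
print(bot.get_obs()['tool_pos'])
p=shot('wrist'); q=shot('scene'); 
a=p['img']; b=q['img'][180:340,220:540]
b=cv2.resize(b,None,fx=2,fy=1.5)[:230]
cv2.imwrite('pics/w4.png',np.vstack([a[:330],b])[...,::-1])
```

```text
[410.1 102.3  14.8]
```

View pics/w4.png

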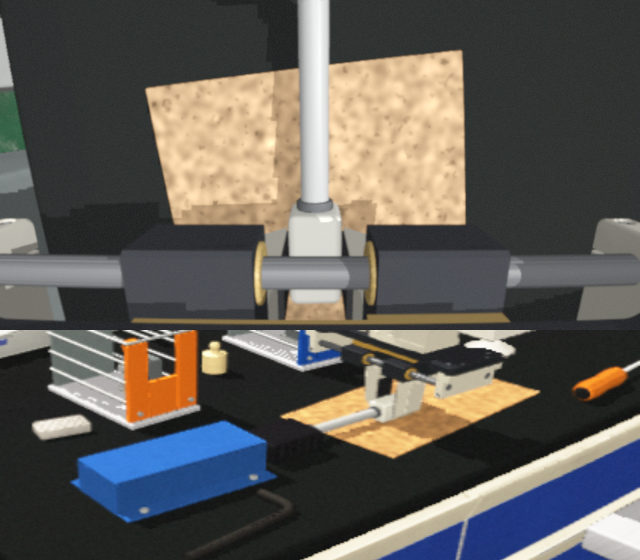

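The bar hangs well in the jaws and its rod is clear of the sheath. By geometry the tail is about 17 mm out of the mouth. Lowering, releasing, and going up to look.

Call:
arm_command(deltas=[[0,0.002,0,0],[0,0,0,0]])

```text
time: 10.85
tool_pos: [410.2, 102.6, 14.0]
tcp_rot: [-1.57, -0.001, -1.603]
contact_force: [-4.4, -6.5, 26.1]
grip_width: 21.5
```

Call:
arm_command(deltas=[[0,0,0,0],[0,0,0,0],[0,0,0,0],[0,0,0,0],[0,0,0,0]], claw=0)

```text
time: 11.35
tool_pos: [409.9, 103.3, 12.5]
tcp_rot: [-1.571, -0.0, -1.604]
contact_force: [0.7, -0.1, -0.1]
grip_width: 56.8
```

Call:
arm_command(deltas=[[0,-0.03,0,0],[0,-0.045,0,0],[-0.02,-0.045,0,0],[-0.03,-0.04,0,0],[-0.03,-0.04,0,0]])

```text
time: 11.85
tool_pos: [412.4, 183.9, 214.6]
tcp_rot: [-1.57, 0.0, -1.605]
contact_force: [1.0, 0.3, -0.4]
grip_width: 91.0
```

Call:
arm_command(deltas=[[-0.02,-0.01,0,0],[0,0,0,0],[0,0,0,0]])

```text
time: 12.15
tool_pos: [412.8, 203.0, 221.9]
tcp_rot: [-1.572, -0.001, -1.603]
contact_force: [-0.0, -1.1, -0.4]
grip_width: 91.8
```

Run:
```python
from h import *
import pickle
o=bot.get_obs();print(o['tool_pos'],o['tcp_rot'])
p=shot('wrist'); t=shot('top'); s=shot('scene')
pickle.dump([p,t,s],open('v.pkl','wb'))
for n in ['test_bar','bar_tail','sheath']:
    print(n,find(p,n,1),find(t,n,1),find(s,n,1))
    break
print(find(s,'orange_arm'))
a=np.clip(p['img'].astype(float)*1.6,0,255).astype(np.uint8)
b=cv2.resize(np.clip(s['img'][150:250,230:390].astype(float)*1.2,0,255).astype(np.uint8),(320,200))
c=cv2.resize(t['img'][130:210,285:413],(320,200))
cv2.imwrite('pics/v5.png',np.vstack([a,np.hstack([b,c])])[...,::-1])
```

```text
[412.8 203.  221.9] [-1.6 -0.  -1.6]
test_bar [(0.97, array([410.3, 230.8,  21.9]))] [(0.25, array([595.5, 288.2,  97.6]))] [(0.9, array([404.2, 223.5,  20.3]))]
[]
```

View pics/v5.png

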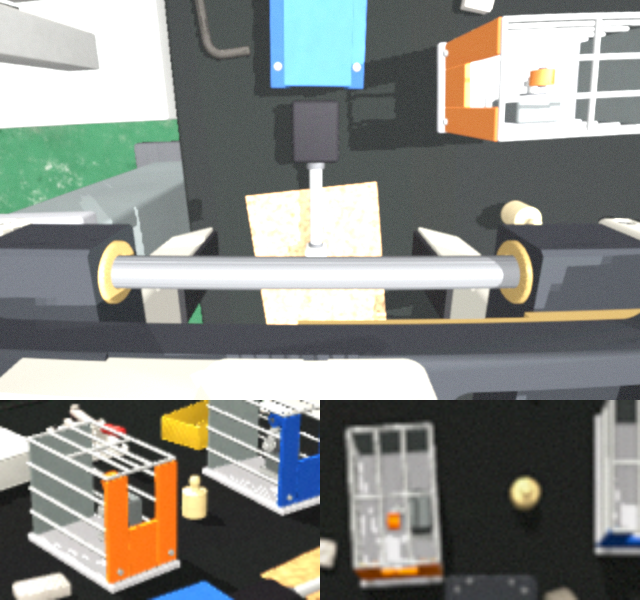

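The bar lies clear of the sheath, with its handle at (294..338, 100..162) px and the mouth at row 88. Next I'll get the station pose from its corners, and the handle position.

Run:
```python
from h import *
import pickle
p,t,s=pickle.load(open('v.pkl','rb'))
print('front top wrist',ray(p,[(503,18),(498,141)],118),'base',ray(p,[(440,42),(438,133)],2))
print('roof/roller wrist',ray(p,[(530,77),(554,77),(542,68),(542,87)],97))
print('handle',ray(p,[(294,102),(338,102),(294,161),(338,161)],26),'rod',ray(p,[(309,170),(323,170),(309,240),(323,240)],19))
# orange front in top & scene views via color
for n,q,box in (('wrist',p,(0,400,430,560)),('top',t,(180,215,290,345)),('scene',s,(150,260,230,330))):
    h=cv2.cvtColor(q['img'],cv2.COLOR_RGB2HSV); m=((h[...,0]<18)&(h[...,1]>150)&(h[...,2]>70)).astype(np.uint8)
    k=np.zeros_like(m); k[box[0]:box[1],box[2]:box[3]]=1; m*=k
    for c in cv2.findContours(m,0,2)[0]:
        if cv2.contourArea(c)>5: print(n,cv2.contourArea(c),cv2.approxPolyDP(c,2,True)[:,0].tolist())
im=np.hstack([cv2.resize(p['img'][0:150,430:640],None,fx=2.2,fy=2.2,interpolation=2),cv2.resize(s['img'][160:242,240:325],None,fx=4,fy=4,interpolation=2)[:330]])
cv2.imwrite('pics/c6.png',im[...,::-1]); print(im.shape)
```

```text
front top wrist [[541.  323.4 118. ]
 [543.6 241.5 118. ]] base [[537.4 327.2   2. ]
 [539.  239.    2. ]]
roof/roller wrist [[575.2 286.5  97. ]
 [594.  286.4  97. ]
 [583.9 292.9  97. ]
 [585.3 279.2  97. ]]
handle [[394.1 273.7  26. ]
 [435.3 272.4  26. ]
 [391.6 218.   26. ]
 [434.3 216.7  26. ]] rod [[405.7 207.5  19. ]
 [419.6 207.1  19. ]
 [402.9 133.2  19. ]
 [417.6 132.8  19. ]]
wrist 161.0 [[544, 71], [531, 72], [530, 84], [542, 84]]
wrist 3638.0 [[499, 17], [447, 44], [449, 55], [446, 62], [446, 116], [449, 123], [446, 129], [449, 132], [495, 140], [496, 107], [470, 109], [464, 106], [464, 83], [468, 81], [464, 77], [464, 65], [471, 60], [498, 53]]
top 62.5 [[333, 198], [327, 196], [319, 197], [322, 199], [300, 200]]
scene 1383.0 [[318, 180], [307, 183], [307, 208], [304, 212], [301, 211], [302, 213], [293, 213], [293, 188], [283, 192], [280, 190], [284, 240], [318, 228]]
scene 6.0 [[283, 162], [292, 166]]Traceback (most recent call last):
  File "<stdin>", line 13, in <module>
    return _nx.concatenate(arrs, 1, dtype=dtype, casting=casting)
           ~~~~~~~~~~~~~~~^^^^^^^^^^^^^^^^^^^^^^^^^^^^^^^^^^^^^^^
ValueError: all the input array dimensions except for the concatenation axis must match exactly, but along dimension 0, the array at index 0 has size 330 and the array at index 1 has size 328
```

Run:
```python
from h import *
import pickle
p,t,s=pickle.load(open('v.pkl','rb'))
g=cv2.cvtColor(p['img'],cv2.COLOR_RGB2GRAY).astype(int)
for u in (520,560,575,610,630): print(u,'top',[ (r,g[r,u]) for r in range(4,28,2)],'bot',[(r,g[r,u]) for r in range(128,146,2)])
print('scene', ray(s,[(318,180),(280,190)],118), ray(s,[(284,240),(318,228)],4))
q=shot('top'); print(q['shot'],rect(q,'orange_switch',118)); 
print('top',ray(t,[(300,200),(333,198)],118))
cv2.imwrite('pics/c6.png',cv2.resize(p['img'][0:150,430:640],None,fx=3.8,fy=3.8,interpolation=2)[...,::-1])
```

```text
520 top [(4, np.int64(55)), (6, np.int64(52)), (8, np.int64(53)), (10, np.int64(53)), (12, np.int64(56)), (14, np.int64(84)), (16, np.int64(208)), (18, np.int64(237)), (20, np.int64(194)), (22, np.int64(118)), (24, np.int64(219)), (26, np.int64(230))] bot [(128, np.int64(225)), (130, np.int64(226)), (132, np.int64(232)), (134, np.int64(216)), (136, np.int64(232)), (138, np.int64(226)), (140, np.int64(129)), (142, np.int64(56)), (144, np.int64(54))]
560 top [(4, np.int64(51)), (6, np.int64(52)), (8, np.int64(54)), (10, np.int64(51)), (12, np.int64(60)), (14, np.int64(187)), (16, np.int64(238)), (18, np.int64(208)), (20, np.int64(132)), (22, np.int64(200)), (24, np.int64(231)), (26, np.int64(155))] bot [(128, np.int64(221)), (130, np.int64(237)), (132, np.int64(218)), (134, np.int64(238)), (136, np.int64(215)), (138, np.int64(105)), (140, np.int64(55)), (142, np.int64(53)), (144, np.int64(53))]
575 top [(4, np.int64(54)), (6, np.int64(52)), (8, np.int64(57)), (10, np.int64(48)), (12, np.int64(68)), (14, np.int64(210)), (16, np.int64(239)), (18, np.int64(192)), (20, np.int64(129)), (22,
[... 673 characters left out ...]
 np.int64(50)), (144, np.int64(51))]
630 top [(4, np.int64(52)), (6, np.int64(50)), (8, np.int64(53)), (10, np.int64(54)), (12, np.int64(169)), (14, np.int64(236)), (16, np.int64(212)), (18, np.int64(128)), (20, np.int64(195)), (22, np.int64(233)), (24, np.int64(159)), (26, np.int64(74))] bot [(128, np.int64(211)), (130, np.int64(241)), (132, np.int64(210)), (134, np.int64(97)), (136, np.int64(54)), (138, np.int64(50)), (140, np.int64(55)), (142, np.int64(55)), (144, np.int64(55))]
scene [[536.8 247.9 118. ]
 [540.3 332.1 118. ]] [[554.5 316.9   4. ]
 [554.3 233.6   4. ]]
13 (0.91, array([603.8, 283. ]), array([158.7,  87.1]), 2.103835105895996)
top [[534.2 320.6 118. ]
 [537.  240.4 118. ]]
```

View pics/c6.png

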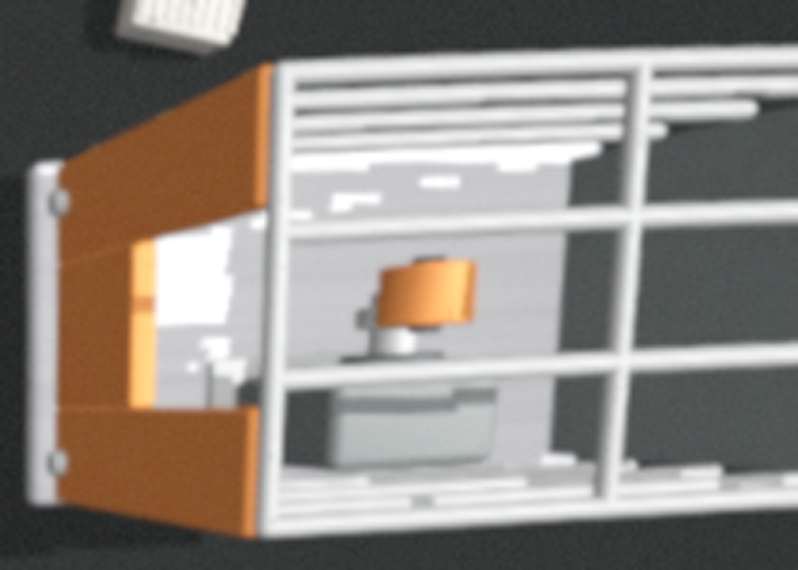

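The wire roof and front plate show clearly, and the roller spans (530..555, 69..86) px in the full frame. The window opening runs over rows 63..107 at its sill.

Run:
```python
from h import *
import pickle
p,t,s=pickle.load(open('v.pkl','rb'))
a=ray(p,[(520,14.7),(630,11.3),(520,140.2),(630,133.7)],117)
print(a, np.degrees(np.arctan2(a[1]-a[0],(a[1]-a[0])[0])[1]),np.degrees(np.arctan2(a[3]-a[2],(a[3]-a[2])[0])[1]))
print('sill',ray(p,[(465,62.6),(464,107.5)],58),'window top',ray(p,[(499,55),(496.5,107)],114))
print('roller z89 sides',ray(p,[(530,69.5),(531,86)],90))
```

```text
[[553.1 325.7 117. ]
 [632.3 328.8 117. ]
 [560.4 241.6 117. ]
 [644.7 244.8 117. ]] 2.2501454666556455 2.187341114440752
sill [[540.6 301.5  58. ]
 [541.8 264.6  58. ]] window top [[541.8 300.3 114. ]
 [542.6 265.2 114. ]]
roller z89 sides [[578.8 292.5  90. ]
 [580.7 280.3  90. ]]
```

Call:
arm_command(deltas=[[-0.025,0.03,0,0],[0,0.048,0,0],[0,0.048,0,0],[0,0.04,0,0],[0,0.025,0,0]])

```text
time: 13.1
tool_pos: [412.8, 227.6, 28.9]
tcp_rot: [-1.574, -0.001, -1.604]
contact_force: [-0.2, 1.3, -0.1]
grip_width: 91.8
```

Call:
arm_command(deltas=[[0,0.015,0,0],[0,0.005,0,0],[0,0,0,0]])

```text
time: 13.4
tool_pos: [414.1, 228.1, 11.3]
tcp_rot: [-1.572, -0.0, -1.604]
contact_force: [-0.8, 0.1, 0.4]
grip_width: 91.7
```

Call:
arm_command(deltas=[[0,0,0,0],[0,0,0,0],[0,0,0,0],[0,0,0,0],[0,0,0,0]], claw=255)

```text
time: 13.9
tool_pos: [414.4, 228.3, 12.0]
tcp_rot: [-1.57, 0.0, -1.604]
contact_force: [-0.1, -0.4, 0.7]
grip_width: 56.2
```

Call:
arm_command(deltas=[[0,0,0,0],[0,0,0,0],[0,0,0,0],[0,0,0,0],[0,0,0,0]])

```text
time: 14.4
tool_pos: [414.2, 228.2, 11.8]
tcp_rot: [-1.571, -0.0, -1.604]
contact_force: [-1.2, -0.3, 3.8]
grip_width: 45.7
```

Call:
arm_command(deltas=[[0,-0.02,0,0],[0,-0.04,0,0],[0,-0.04,0,0],[0,0,0,0],[0,0,0,0]])

```text
time: 14.9
tool_pos: [414.3, 228.2, 111.8]
tcp_rot: [-1.57, 0.0, -1.604]
contact_force: [-0.1, -0.7, -2.8]
grip_width: 45.7
```

Call:
arm_command(deltas=[[-0.018,0,-0.02,0],[-0.018,0,-0.02,0],[-0.018,0,-0.02,0],[0,0,0,-8.56],[0,0,0,-8.56]])

```text
time: 15.4
tool_pos: [354.3, 284.1, 109.7]
tcp_rot: [-1.575, -0.001, -1.298]
contact_force: [-0.2, 0.6, -2.2]
grip_width: 45.8
```

Call:
arm_command(deltas=[[0,0,0,-8.56],[0,0,0,-8.56],[0,0,0,-8.56],[0,0,0,-8.56],[0,0,0,-8.56]])

```text
time: 15.9
tool_pos: [354.9, 283.5, 109.6]
tcp_rot: [-1.575, 0.002, -0.552]
contact_force: [-0.6, -0.0, -2.3]
grip_width: 45.7
```

Call:
arm_command(deltas=[[0,0,0,-8.56],[0,0,0,-8.56],[0,0,0,-8.56],[0,0,0,-8.5],[0,0,0,0]])

```text
time: 16.4
tool_pos: [355.0, 283.5, 109.8]
tcp_rot: [-1.573, 0.004, 0.039]
contact_force: [0.1, -0.1, -2.2]
grip_width: 45.6
```

Run:
```python
from h import *
import pickle
o=bot.get_obs();print(o['tool_pos'],np.array(o['tcp_rot'])*57.3)
p=shot('wrist'); s=shot('scene'); t=shot('top')
pickle.dump([p,t,s],open('v2.pkl','wb'))
for q in (p,s,t): print(find(q,'test_bar',1))
im=np.vstack([p['img'][:320],np.hstack([cv2.resize(s['img'][120:260,180:380],(400,280)),cv2.resize(t['img'][125:265,280:400],(240,280))])])
cv2.imwrite('pics/v7.png',im[...,::-1])
```

```text
[355.  283.5 109.8] [-90.1   0.2   2.3]
[(0.84, array([326. , 279.8, 118.1]))]
[(0.55, array([330. , 293.4, 123.9]))]
[(0.75, array([640.8,  23.5,  56.8]))]
```

View pics/v7.png

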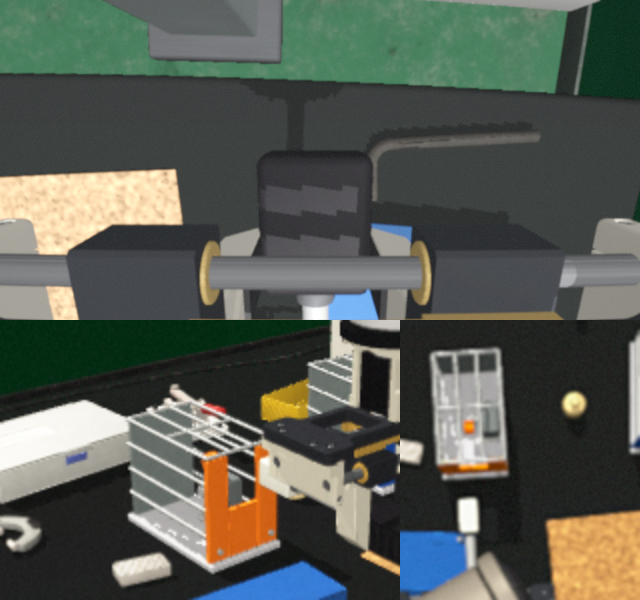

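The bar points straight at the window. In the composite, the nose tip is at (468,497) in the top crop and (262,470) in the scene crop. I'll measure its tip and height against the prediction.

Run:
```python
from h import *
import pickle
p,t,s=pickle.load(open('v2.pkl','rb'))
h=cv2.cvtColor(t['img'],cv2.COLOR_RGB2HSV)
m=np.zeros((400,640),np.uint8); m[208:234,305:325]=((h[...,2]>150)&(h[...,1]<70))[208:234,305:325]
c=max(cv2.findContours(m,0,2)[0],key=cv2.contourArea)[:,0]
print('top nose',c.min(0),c.max(0)); q=ray(t,c,124); print(q.min(0),q.max(0))
T=np.array([355,283.5,0]); d=np.array([np.cos(.039),np.sin(.039),0]); n=np.array([-d[1],d[0],0])
for z0 in (106,111,116):
    C=[T+L*d+w*n+np.array([0,0,z0+k]) for L in (145,) for w in (-11,11) for k in (13,-13)]
    print(z0,proj(s,C).round(1).tolist())
print('top pred',proj(t,[T+145*d+np.array([0,0,124])]))
h=cv2.cvtColor(s['img'],cv2.COLOR_RGB2HSV)
m=np.zeros((400,640),np.uint8); m[170:220,295:340]=((h[...,2]>140)&(h[...,1]<60))[170:220,295:340]
for c in cv2.findContours(m,0,2)[0]:
    if cv2.contourArea(c)>15: print(cv2.contourArea(c),cv2.approxPolyDP(c,1.2,True)[:,0].tolist())
```

```text
top nose [309 214] [318 230]
[460.  277.4 124. ] [498.8 299.6 124. ]
106 [[317.2, 189.3], [317.2, 202.4], [307.8, 192.4], [307.8, 205.6]]
111 [[317.2, 186.7], [317.2, 199.9], [307.8, 189.8], [307.8, 203.1]]
116 [[317.3, 184.1], [317.2, 197.4], [307.7, 187.2], [307.8, 200.6]]
top pred [[313.1 213.5]]
582.5 [[295, 177], [302, 181], [301, 183], [295, 181], [297, 183], [295, 185], [301, 184], [306, 187], [302, 184], [310, 181], [315, 186], [310, 190], [311, 202], [322, 208], [327, 207], [324, 204], [326, 202], [339, 209], [339, 192], [318, 183], [311, 178], [308, 181], [304, 181]]
```

The nose matches the prediction (tip x≈499, y≈288.5, axis z≈111). I'll shift 7.5 mm to −y onto the guard line, lower to the roller's height and advance.

Call:
arm_command(deltas=[[0,0.01,-0.0075,0],[0,0.0105,0,0],[0.01,0,0,0],[0.01,0,0,0],[0,0,0,0]])

```text
time: 17.2
tool_pos: [378.7, 278.0, 91.6]
tcp_rot: [-1.57, -0.002, 0.037]
contact_force: [-0.0, -0.2, -1.6]
grip_width: 45.8
```

Run:
```python
from h import *
o=bot.get_obs();print(o['tool_pos'],np.array(o['tcp_rot'])*57.3)
P=np.array(o['tool_pos']);y=o['tcp_rot'][2]; d=np.array([np.cos(y),np.sin(y),0])
tip=P+145*d+[0,0,1.2]; u=np.radians(2.2); r=tip[:2]-[541.5,283]
print('tip',tip,'station x,y',r@[np.cos(u),np.sin(u)],r@[-np.sin(u),np.cos(u)],'yaw err',np.degrees(y)-2.2)
t=shot('top'); s=shot('scene')
h=cv2.cvtColor(t['img'],cv2.COLOR_RGB2HSV)
m=np.zeros((400,640),np.uint8); m[203:226,305:328]=((h[...,2]>150)&(h[...,1]<70))[203:226,305:328]
c=max(cv2.findContours(m,0,2)[0],key=cv2.contourArea)[:,0]; q=ray(t,c,103); print(q.min(0),q.max(0))
im=np.hstack([cv2.resize(s['img'][150:250,250:350],(400,400),interpolation=2),cv2.resize(t['img'][140:240,275:375],(400,400),interpolation=2)])
cv2.imwrite('pics/v8.png',im[...,::-1])
```

```text
[378.7 278.   91.6] [-90.   -0.1   2.1]
tip [523.6 283.4  92.8] station x,y -17.864832507314727 1.119038820661798 yaw err -0.0675471835773358
[483. 271. 103.] [522.6 295.1 103. ]
```

View pics/v8.png

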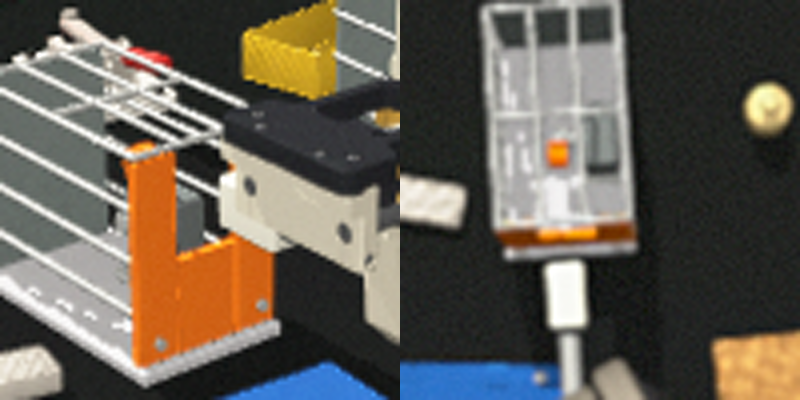

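The nose stands about 18 mm before the window, lined up with the roller in both views. Trimming by 1–2 mm and going in.

Call:
arm_command(deltas=[[0,0.002,-0.001,0],[0.01,0,0,0],[0.01,0,0,0],[0.005,0,0,0],[0,0,0,0]])

```text
time: 17.8
tool_pos: [402.5, 277.5, 89.2]
tcp_rot: [-1.571, -0.001, 0.037]
contact_force: [-0.8, 0.0, -2.7]
grip_width: 45.6
```

Call:
arm_command(deltas=[[0.006,0,0,0],[0.006,0,0,0],[0.004,0,0,0],[0,0,0,0],[0,0,0,0]])

```text
time: 18.3
tool_pos: [417.3, 277.9, 89.1]
tcp_rot: [-1.571, 0.0, 0.038]
contact_force: [0.1, 0.2, -2.4]
grip_width: 45.7
```

Call:
arm_command(deltas=[[0.002,0,0,0],[0.002,0,0,0],[0.002,0,0,0],[0.002,0,0,0],[0,0,0,0]])

```text
time: 18.8
tool_pos: [425.7, 278.4, 89.2]
tcp_rot: [-1.571, -0.0, 0.038]
contact_force: [-0.3, 0.8, -2.2]
grip_width: 45.8
```

Call:
arm_command(deltas=[[0.002,0,0,0],[0.002,0,0,0],[0.002,0,0,0],[0,0,0,0]])

```text
time: 19.2
tool_pos: [431.7, 278.6, 89.2]
tcp_rot: [-1.571, -0.0, 0.038]
contact_force: [0.2, 0.5, -2.1]
grip_width: 45.6
```

Call:
arm_command(deltas=[[0.002,0,0,0],[0.002,0,0,0],[0,0,0,0]])

```text
time: 19.5
tool_pos: [435.7, 278.7, 89.2]
tcp_rot: [-1.571, -0.0, 0.038]
contact_force: [0.7, 0.5, -1.9]
grip_width: 45.5
```

Call:
arm_command(deltas=[[0.002,0,0,0],[0.002,0,0,0],[0,0,0,0]])

```text
time: 19.8
tool_pos: [439.2, 278.8, 89.1]
tcp_rot: [-1.571, 0.001, 0.038]
contact_force: [-0.7, 0.3, -1.6]
grip_width: 46.0
```

Call:
arm_command(deltas=[[0.002,0,0,0],[0.002,0,0,0]])

```text
time: 20.0
tool_pos: [442.6, 279.0, 89.1]
tcp_rot: [-1.571, 0.002, 0.038]
contact_force: [-4.9, -0.7, 0.7]
grip_width: 46.3
```

```bash
cat >> h.py <<'E'
def look(f=None):
    t=shot('top'); h=cv2.cvtColor(t['img'],cv2.COLOR_RGB2HSV); m=np.zeros((400,640),np.uint8)
    b=((h[...,0]<18)&(h[...,1]>120)&(h[...,2]>90)).astype(np.uint8); m[140:192,298:330]=b[140:192,298:330]
    c=np.argwhere(m)[:,::-1]; q=ray(t,c,97) if len(c) else np.zeros((1,3)); print('roller n',len(c),q.mean(0),q.min(0),q.max(0))
    if f: save(t,f,(285,130,345,230),6)
    return t
E
python3 - <<'E'
from h import *
import pickle
p,t,s=pickle.load(open('v.pkl','rb'))
look('t9.png'); o=bot.get_obs(); print(o['tool_pos'],o['contact_force'])
g=shot; import h
h.shot=lambda n:t; h.look()
E
```

```text
roller n 25 [594.8 286.4  97. ] [588.2 281.4  97. ] [601.  291.5  97. ]
[443.4 279.   89.2] [-0.8 -0.4 -3.1]
roller n 25 [590.5 286.5  97. ] [583.2 281.4  97. ] [598.4 291.6  97. ]
```

View pics/t9.png

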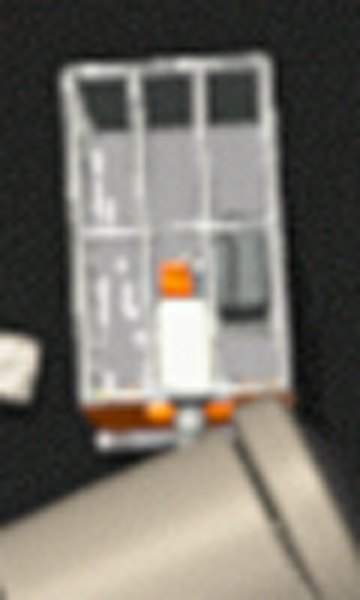

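Contact: the nose sits against the roller at about (175,280) in the crop, and the roller has moved about 4 mm from rest. Continuing gently.

Call:
arm_command(deltas=[[0.002,0,0,0],[0.002,0,0,0],[0.001,0,0,0],[0,0,0,0]])

```text
time: 20.45
tool_pos: [449.0, 279.3, 89.2]
tcp_rot: [-1.571, -0.001, 0.038]
contact_force: [-1.0, 1.3, -2.5]
grip_width: 45.9
```

```bash
python3 -c "
from h import *
look()"
```

```text
roller n 22 [601.2 286.5  97. ] [595.7 281.2  97. ] [608.6 293.7  97. ]
```

Call:
arm_command(deltas=[[0.002,0,0,0],[0.001,0,0,0],[0,0,0,0]])

```text
time: 20.8
tool_pos: [451.8, 279.3, 89.2]
tcp_rot: [-1.571, -0.001, 0.038]
contact_force: [-0.7, 1.1, -2.0]
grip_width: 45.8
```

```bash
python3 -c "
from h import *
look()"
```

```text
roller n 20 [604.7 287.5  97. ] [598.3 281.2  97. ] [611.1 293.7  97. ]
```

Call:
arm_command(deltas=[[0.001,0,0,0],[0.001,0,0,0],[0.001,0,0,0],[0,0,0,0]])

```text
time: 21.25
tool_pos: [454.7, 279.5, 89.2]
tcp_rot: [-1.571, -0.001, 0.038]
contact_force: [-0.1, 0.0, -1.8]
grip_width: 46.0
```

```bash
python3 -c "
from h import *
look()"
```

```text
roller n 23 [606.7 287.4  97. ] [600.8 281.2  97. ] [613.6 293.7  97. ]
```

Call:
arm_command(deltas=[[0.001,0,0,0],[0.001,0,0,0],[0,0,0,0],[0,0,0,0]])

```text
time: 21.7
tool_pos: [456.4, 279.5, 89.2]
tcp_rot: [-1.571, -0.0, 0.038]
contact_force: [0.3, -0.6, -2.3]
grip_width: 46.0
```

```bash
python3 -c "
from h import *
look()"
```

```text
roller n 22 [608.1 287.3  97. ] [603.3 281.1  97. ] [613.6 293.7  97. ]
```

Call:
arm_command(deltas=[[0.001,0,0,0],[0.001,0,0,0],[0,0,0,0]])

```text
time: 22.05
tool_pos: [458.6, 279.6, 89.2]
tcp_rot: [-1.571, -0.0, 0.038]
contact_force: [0.7, 0.2, -2.3]
grip_width: 46.3
```

```bash
python3 -c "
from h import *
look('t10.png')"
```

```text
roller n 18 [618.6 287.9  97. ] [610.9 283.3  97. ] [626.3 293.5  97. ]
```

```bash
python3 -c "
from h import *
t=look()
s=shot('scene'); print(find(s,'orange_arm'),find(t,'orange_arm'))"
```

```text
roller n 17 [625.  288.2  97. ] [618.6 283.2  97. ] [631.4 293.4  97. ]
[(0.39, array([617.1, 285.8,  84.1]))] []
```

The roller has moved about 34 mm in the top view and stayed there, so the arm is tripped. Withdrawing along the guard line.

Call:
arm_command(deltas=[[-0.01,0,0,0],[-0.015,0,0,0],[-0.02,0,0,0],[-0.02,0,0,0],[-0.02,0,0,0]])

```text
time: 22.8
tool_pos: [371.8, 276.1, 89.1]
tcp_rot: [-1.571, 0.0, 0.038]
contact_force: [-0.4, -0.9, -2.5]
grip_width: 45.9
```

Call:
arm_command(deltas=[[-0.015,0,0,0],[0,-0.01,0,0],[0,0,0,8.02],[0,0,0,8.02],[0,0,0,8.02]])

```text
time: 23.3
tool_pos: [359.3, 276.1, 100.2]
tcp_rot: [-1.569, -0.001, -0.388]
contact_force: [0.4, -0.8, -1.7]
grip_width: 45.8
```

Call:
arm_command(deltas=[[0,0,0,8.02],[0,0,0,8.02],[0,0,0,8.02],[0,0,0,8.02],[0,0,0,8.02]])

```text
time: 23.8
tool_pos: [359.3, 276.0, 100.0]
tcp_rot: [-1.569, -0.0, -1.088]
contact_force: [0.5, 0.1, -2.6]
grip_width: 46.1
```

Call:
arm_command(deltas=[[0,0,0,8.02],[0,0,0,8.02],[0,0,0,8.02],[0,0,0,0]])

```text
time: 24.2
tool_pos: [359.3, 276.0, 100.0]
tcp_rot: [-1.569, 0.001, -1.503]
contact_force: [-0.0, -1.1, -1.8]
grip_width: 45.9
```

Run:
```python
from h import *
o=bot.get_obs();print(o['tool_pos'],np.array(o['tcp_rot'])*57.3,o['contact_force'],o['grip_width'])
t=look(); print(rect(t,'cork_mat',2))
h=cv2.cvtColor(t['img'],cv2.COLOR_RGB2HSV); m=((h[...,0]>8)&(h[...,0]<25)&(h[...,1]>60)&(h[...,2]>110)).astype(np.uint8); m[:,:340]=0; m[:205]=0;m[:,460:]=0; m[290:]=0
q=ray(t,np.argwhere(m)[:,::-1],2)[:,:2].astype(np.float32); r=cv2.minAreaRect(cv2.convexHull(q)); print(r, cv2.boxPoints(r))
```

```text
[359.3 276.  100. ] [-89.9   0.  -86.1] [-0.  -1.1 -1.8] 45.874090163212564
roller n 17 [625.  288.2  97. ] [618.6 283.2  97. ] [631.4 293.4  97. ]
(0.73, array([417.6,  53.9]), array([138.5, 259.6]), 4.060036659240723)
((417.8280334472656, 54.91120147705078), (143.34243774414062, 263.2306213378906), 4.414775848388672) [[336.2 180.6]
 [356.5 -81.8]
 [499.4 -70.8]
 [479.2 191.7]]
```

Call:
arm_command(deltas=[[0.035,0,0.0086,0],[0.035,0,0.0086,0],[0.035,0,0.0086,0],[0.035,0,0.0086,0],[0.035,0,0.0086,0]])

```text
time: 24.8
tool_pos: [414.0, 102.8, 99.5]
tcp_rot: [-1.57, -0.0, -1.498]
contact_force: [1.2, 0.2, -2.5]
grip_width: 46.1
```

Call:
arm_command(deltas=[[0,0.02,0,0],[0,0.025,0,0],[0,0.025,0,0],[0,0.01,0,0],[0,0,0,0]])

```text
time: 25.3
tool_pos: [412.9, 104.1, 18.4]
tcp_rot: [-1.573, -0.0, -1.5]
contact_force: [-0.1, -1.2, -1.1]
grip_width: 45.9
```

Call:
arm_command(deltas=[[0,0.002,0,0],[0,0.002,0,0],[0,0,0,0]])

```text
time: 25.6
tool_pos: [413.9, 104.3, 15.8]
tcp_rot: [-1.569, -0.0, -1.501]
contact_force: [0.3, -0.6, -1.6]
grip_width: 45.9
```

Call:
arm_command(deltas=[[0,0.001,0,0],[0,0.001,0,0],[0,0,0,0]])

```text
time: 25.9
tool_pos: [413.8, 104.1, 13.6]
tcp_rot: [-1.57, -0.0, -1.501]
contact_force: [0.0, -1.3, 3.9]
grip_width: 45.6
```

Call:
arm_command(deltas=[[0,0,0,0],[0,0,0,0],[0,0,0,0],[0,0,0,0],[0,0,0,0]], claw=0)

```text
time: 26.4
tool_pos: [413.4, 104.2, 13.1]
tcp_rot: [-1.571, -0.0, -1.502]
contact_force: [-0.3, 0.5, -1.0]
grip_width: 81.0
```

Call:
arm_command(deltas=[[0,0,0,0],[0,-0.02,0,0],[0,-0.04,0,0],[0,-0.05,0,0],[0,-0.05,0,0]])

```text
time: 26.9
tool_pos: [412.7, 104.1, 174.8]
tcp_rot: [-1.572, -0.0, -1.502]
contact_force: [1.0, 0.1, -0.9]
grip_width: 91.7
```

Call:
arm_command(deltas=[[-0.03,-0.03,0,0],[-0.03,-0.02,0,0],[-0.03,0,0,0],[0,0,0,0],[0,0,0,0]])

```text
time: 27.4
tool_pos: [406.7, 194.1, 222.8]
tcp_rot: [-1.572, -0.001, -1.5]
contact_force: [-0.0, -0.0, 0.2]
grip_width: 91.8
```

Run:
```python
from h import *
o=bot.get_obs();print(o['tool_pos'],np.array(o['tcp_rot'])*57.3,o['contact_force'],o['grip_width'])
t=look(); s=shot('scene'); p=shot('wrist')
for n in ('test_bar','check_weight','jaw_insert','blue_arm'): print(n,find(t,n,1),find(s,n,1),find(p,n,1))
im=np.hstack([cv2.resize(s['img'][130:290,230:500],(540,320)),cv2.resize(t['img'][140:285,330:450],(260,320))])
im=np.vstack([im,np.hstack([cv2.resize(p['img'],(440,275)),cv2.resize(t['img'][125:210,285:440],(360,275))])])
cv2.imwrite('pics/f.png',im[...,::-1])
```

```text
[406.7 194.1 222.8] [-90.   -0.  -85.9] [-0.  -0.   0.2] 91.7593246054049
roller n 17 [625.  288.2  97. ] [618.6 283.2  97. ] [631.4 293.4  97. ]
test_bar [(0.77, array([416.2,  -3.6,  27.4]))] [(0.76, array([414.9, 114. ,  24.2]))] [(0.64, array([411.2, 126.4,  27.7]))]
check_weight [(0.65, array([623.7, 154.8,  31.3]))] [(0.49, array([621.1, 153. ,  21.5]))] [(0.77, array([620.7, 159.3,  20.3]))]
jaw_insert [(0.72, array([576.5, 376.5,  16.7]))] [(0.86, array([568. , 386.4,  11.3]))] [(0.59, array([569.9, 361.9,  15.1]))]
blue_arm [(0.49, array([616. , 285.7,  36.4]))] [(0.29, array([598. , 296.4,  53.4]))] []
```

View pics/f.png

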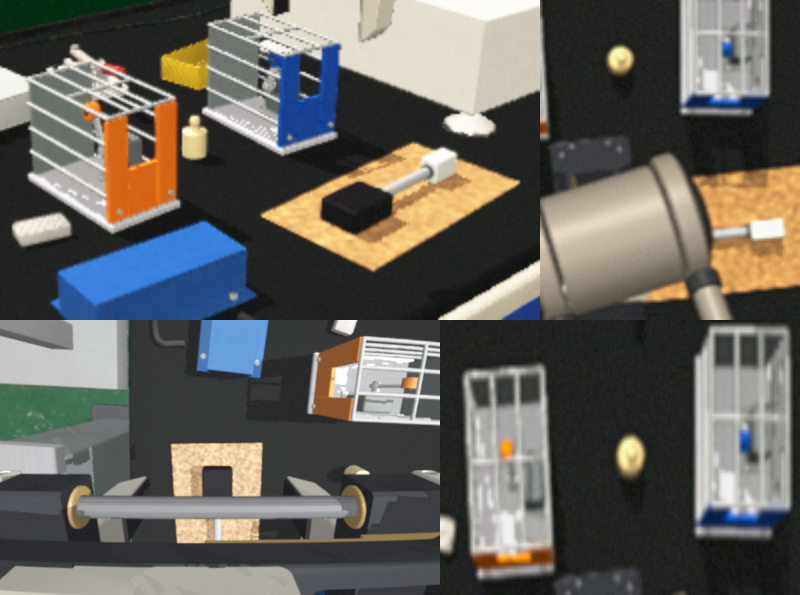

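The bar lies flat and centred on the mat, the orange arm leans to the back, and blue, the weight and the insert are in place. The gripper is clear, so I'm handing in.

```bash
python3 -c "
from h import *
print(job.close_job())"
```

```text
the job is handed in; nothing more can be done
None
```

The bar was drawn out of the sheath, used to trip the orange switch, and laid on the cork mat, and the job is handed in at about 27.6 s of the 72 s allowed.

- **Draw:** The first grip on the nose slipped off after about 57 mm, because I pulled before the grip had built up. I took the nose again with a longer wait, and that grip drew the bar clear of the sheath, where I put it down and let go.
- **Trip:** Holding the black handle, I pushed the nose in 1–2 mm steps. The highest force I read was about 5 N, and in the top view the roller jumped about 34 mm and stayed there, so I stopped and backed out.
- **Last checks:**
  - The pictures show the bar flat on the mat, well inside its edges, and the gripper open and clear of everything.
  - The orange roller is still in its tripped position.
  - The weight stands within about 4 mm of where it started. The insert's estimates scatter by up to about 16 mm between the cameras, but it looks unmoved and nothing came near it.
- **Disagreement:** The network looking for the blue arm returned low-confidence hits on the orange station instead. That the blue switch is untripped rests on the pictures and on the bar never having gone near it.

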